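# Wedge the rocking tile chest in the pottery studio

## Task

The small wooden chest rocks because the kiln shelf it stands on has lost a corner and one foot hangs in the air. Without picking anything up, push the loose wooden wedge, thin edge first, squarely under that hanging foot just until the chest no longer rocks and still stands level, testing with a fingertip; do not shove the chest out of place, and leave the bowl on it and everything else alone. Finish while holding: still pressing firmly down (about a kilogram's push, 10 N) on the chest's top above that foot, with the chest staying level on the wedge.

Things in the scene. Friction and masses are not known exactly. Their poses are not given: they have to be found in the camera images.
- board: Plywood work board, 420 x 660 x 8 mm, lying fixed on the table (its top is 8 mm above the table). All the work stands on it and the wedge slides on it. Origin: centre of its underside; its z is up.
- shelf: Pale kiln shelf fixed on the board, 240 (its x) by 270 mm (its y), axes parallel to the chest's; its -x +y corner (near the robot, on the robot's left) is missing over 85 by 110 mm: bare board there. Its top is 6 to 10 mm above the board's, differing from run to run, best found by touch. Origin: middle of the full outline, 12 mm below its top.
- chest: Loose light wooden chest, two drawer fronts, 200 (x) by 230 (y) by 72 mm high with its feet, about 1.5 kg. Four feet, 26 mm square, 26 mm high, centred 85 mm (x) and 100 mm (y) from its middle: three on the kiln shelf, the -x +y one hanging over the missing corner. Origin: centre, at the level of the feet's undersides; z up. Level at rest.
- press_spot (a point): Where to press: on the chest's top face, 80 mm to -x and 95 mm to +y of its middle, above the hanging foot; 72 mm above the feet's undersides. Axes as the chest's.
- foot (a point): Centre of the underside of the hanging foot (26 mm square; its +y side lies 13 mm further to +y), 6 to 10 mm above the board. About 4 to 8 N down on the chest's top above it rocks the chest until the foot meets what is below. Axes as the chest's.
- wedge: Loose dark wooden wedge, 130 mm long (y), 45 mm wide (x), 50 g, flat on the board, to the robot's left (+y) of the hanging foot. 2 mm thick at its -y end, which points roughly at the foot, rising straight to 20 mm at its +y end, the upright heel. Origin: centre of its underside.
- heel (a point): Middle of the wedge's heel face (45 wide, 20 mm high), 10 mm above the board: push here, about along the chest's -y. The wedge slides with under 1 N, and meets the foot when as thick there as the gap, the heel still 70 to 105 mm out from the foot's +y side; then the push grows to several N. 7 mm further lifts the foot 1 mm.
- bowl: Bisque bowl, 90 mm wide and 42 mm high, standing loose on the chest's far right part. Origin: centre of its underside.
- offcut: Dark flat wooden offcut 50 x 100 x 12 mm, the same thickness all over (not the wedge), lying beyond the wedge. Origin: centre of its underside.
- cup: Clay cup, 72 mm wide, 70 mm high, beyond the wedge. Origin: centre of its underside.
- batten: Light wooden batten 25 x 200 x 20 mm at the board's far left. Origin: centre of its underside.
- scraper: Scraper (spatula) lying along the board's near edge. Origin: about its middle.
- jar: Pale jar 66 mm wide, 75 mm high, to the right of the chest. Origin: centre of its underside.
- cone: Small bisque cone 56 mm wide, 80 mm high, to the right of the chest. Origin: centre of its underside.
There are look-alikes about, which are no part of the job. What is shaped like the wedge but grey or pink is not meant.

How it is judged:
At the end, for the whole second after the job is handed in: Fingers press the chest's top with over 5 N within 50 mm of the press spot; it bears on the wedge (over 1 N), level within 0.012 rad, still, within 20 mm of its start; wedge thin edge first under the foot, within 22 mm of centred and 0.35 rad of square (contact force between the fingers and chest above 5 N and contact force between wedge and chest above 1 N and angle between chest's own z axis and vertical below 0.012 rad and horizontal distance between the grasp point and press_spot below 0.05 m and z of the grasp point in the frame of chest above 0.065 m and x of foot in the frame of wedge between -0.022 and 0.022 m and angle between the y axis of wedge and the y axis of chest, either way round below 0.35 rad and y of wedge in the frame of foot above 0 m and distance of chest from where it was at the start of the episode below 0.02 m and angular speed of chest below 0.05 rad/s and linear speed of wedge below 0.01 m/s); the arm keeps its last pose, push and grip.
It fails at once if the wedge is lifted off the board (height (world z) of wedge above 0.025 m).
It fails at once if the chest is lifted or tipped (height (world z) of chest above 0.04 m or angle between chest's own z axis and vertical above 0.15 rad).
It fails at once if the chest is shoved out of place (over 30 mm) (distance of chest from where it was at the start of the episode above 0.03 m).
It fails at once if the bowl is knocked over or shifted on the chest (angle between bowl's own z axis and vertical above 0.3 rad or distance of bowl from where it was at the start of the episode above 0.045 m).
It fails at once if something else on the board is moved over 30 mm (distance of any of offcut, cup, batten, scraper, jar, cone from where it was at the start of the episode above 0.03 m).
It also fails if it takes over 48 s, if anything falls off the work surface, if the arm or the gripper's body presses on something with over 40 N, if the wrist force passes 120 N, or if a joint passes its speed limit or range.

## Robot

A 7-joint arm with a two-finger parallel gripper is mounted at the origin on the work surface. World frame = base frame: x ahead of the robot, y to its left, z up, the work surface at z = 0. Lengths are in m, angles in rad, forces in N, time in s.
With the tool pointing down it reaches from about 0.425 to 0.95 m from the base axis. Payload 4.7 kg.
Tool frame: the origin (TCP) lies on the centre line of the jaws, within the pads' length; the fingertips stand 19 mm ahead of it and the grasp point (between the pads) is the TCP; z points along the fingers, y is the direction in which the jaws open and shut (so a half turn about z gives the same grasp; the last joint's range is limited). The gripper opens to 87 mm and grips with 3 to 60 N. Pads are 19 mm wide; open, the fingers measure 117 mm over their backs; the gripper's body (75 mm by 190 mm) begins 51 mm behind the grasp point.
Start: joints at [-1.143, 0.469, -0.049, 1.532, 0.024, 1.141, -0.082], TCP at [0.298, 0.606, 0.242] pointing down, gripper open.
Joint ranges: [-2.59, 2.59], [-0.33, 1.99], [-1.39, 1.29], [0.1, 2.45], [-1.04, 4.18], [0.21, 1.99], [-2.66, 2.66]. Speed limits (rad/s): [2.57, 2.57, 3.14, 3.14, 3.14, 3.14, 3.14].

## Interface

Orientations are given as [roll, pitch, yaw] about the fixed x, y, z axes, in that order (R = Rz(yaw) Ry(pitch) Rx(roll)).
In Python, from rig import sense, capture, camera_model, order gives the robot as it stands.
- The arm moves only by the shell command python3 -m crank 'ROWS' [OPENING] [FORCE]. ROWS is JSON, a list that holds one entry, the list of rows, each a list of 6 numbers: the shift along the tool's x, y, z in units of 0.15 m (1.0 is 0.15 m), then the turn, a rotation vector about the tool's x, y, z in units of 1.5 rad (1.0 is 1.5 rad). In form: [[[dx, dy, dz, wx, wy, wz], ...]]. A call has exactly 5 rows; each row is the pose to reach, as a shift and turn from the pose commanded when the call began, along the tool's axes at that moment; what a row does not reach only later rows make up. A row lasts 1/12 s, in which the tool goes at most 41.7 mm and 7.16 degrees, less where a joint would pass 70% of its speed; a pose out of reach is approached as far as the arm can. A call with a number of a shift or a turn outside -1 to 1 is refused whole. A call with a gripper value outside its range is refused whole. OPENING is the closure, from 0 (fully open) to 1 (shut), set as the call begins (- or left out, the last holds). The fingers move at their own pace and stop on an object; FORCE is the grip in N (left out, the last holds). Time passes only in rows, so rows that repeat a pose let the fingers close, or fill a call up. It gives the time, the measured TCP pose, the force and the opening at its end, in the units of the state.
- sense(): the state, without advancing time (a new reading comes with each control period).
- capture(name): name is "side" or "top" or "wrist"; returns the picture (420x560x3 uint8, blue, green, red); there is no depth.
- camera_model(name): a dict with "vertical_fov" (degrees; the focal length in pixels is half the picture's height over the tangent of half this angle, whatever the lens; pixels are square), "cx", "cy" (the principal point, pixels), "k1" (the pictures are not rectified: a ray, as slopes to the right and down, at radius r is drawn at 1 + k1 r^2 times it, then the intrinsics apply), "R" (3x3) and "t" (3): a world point X has camera coordinates R X + t. Camera axes: x right, y down, z forward; pixel columns grow to the right and rows downward; lengths in m; the calibration is good to about 2 mm. A picture is of the moment at which its call begins: read the wrist's pose just before it. camera_model takes no time and is no camera call; for the wrist camera it gives the pose at the moment of the call.
- order.hand_in(): hands the job in, once; it reports no verdict.
The state is a dict: "time": time; "joint_pos": joint angles; "dq": joint speeds; "joint_torque": joint torques, N m; "tool_pos": TCP position; "ee_rot": TCP orientation; "force": force on the tool from outside, world axes, zero at the start; "torque": the same for the moment, N m; "finger_gap": finger opening in m.
Only numpy, scipy, OpenCV 4.12 (cv2) and the standard library are available. Lean on these libraries where they do the work, as an engineer would, in place of code of your own. Each camera call takes 0.05 s, during which the arm holds its last target.

## Working session

There is one attempt and no reset: what is moved stays moved. The work goes in short steps, Python scripts to look and compute and a shell command to move; the robot and the scene stay as the last step left them, time stands still between calls to the robot, and variables do not carry over. Pictures are saved under pics/ and viewed, and the job is handed in when it is done.

```bash
ls; mkdir -p pics
python3 - <<'E'
from rig import sense,capture,camera_model
import cv2
s=sense();print(s)
for n in ("top","side","wrist"):
    m=camera_model(n);print(n,m)
    cv2.imwrite(f"pics/{n}0.png",capture(n))
E
```

```text
pics
{'time': 0.0, 'joint_pos': array([-1.142914  ,  0.46945078, -0.04857867,  1.53371117,  0.02410824,
        1.14099036, -0.08227801]), 'dq': array([ 3.74913369e-04, -3.15096773e-05,  3.34863262e-05, -1.02374743e-03,
        8.01921931e-04,  1.28589051e-03, -4.26897353e-04]), 'joint_torque': array([ 9.57285483e-04, -5.07976592e+01, -8.07139627e-02, -2.36156756e+01,
       -6.14335737e-02,  3.77851271e-02,  1.73747180e-04]), 'tool_pos': array([0.29746638, 0.60528404, 0.24048575]), 'ee_rot': array([-3.13962082e+00,  8.76851319e-05,  2.68485333e+00]), 'force': array([ 0.51039639,  0.22578315, -0.28445669]), 'torque': array([-0.03222298,  0.01455492,  0.00837759]), 'finger_gap': 0.0869209838222135}
top {'vertical_fov': 42.33503077779873, 'cx': 282.1320434352916, 'cy': 209.77496072169816, 'k1': -0.17289781600427434, 'R': array([[-0.02363259, -0.99931429, -0.02850345],
       [-0.98476072,  0.02818342, -0.17161589],
       [ 0.17230153,  0.02401335, -0.98475151]]), 't': array([0.05624204, 0.50908184, 1.30479909])}
side {'vertical_fov': 53.72851026424088, 'cx': 281.06755032197606, 'cy': 217.48032339259083, 'k1': 0.01712179778174766, 'R': array([[ 0.74508935, -0.66681316,  0.01421492],
       [-0.39833636, -0.46198856, -0.79239808],
       [ 0.5349486 ,  0.58474505, -0.60983868]]), 't': array([-0.36990652,  0.28638467,  0.75358922])}
wrist {'vertical_fov': 64.271979999998, 'cx': 278.72585972026565, 'cy': 206.2135300896805, 'k1': 0.024408575797140973, 'R': array([[ 0.44106093,  0.89747236, -0.002936  ],
       [ 0.86736954, -0.42542217,  0.25823644],
       [ 0.23051103, -0.1164446 , -0.96607729]]), 't': array([-0.6725915 , -0.03168628,  0.39055332])}
```

View pics/top0.png

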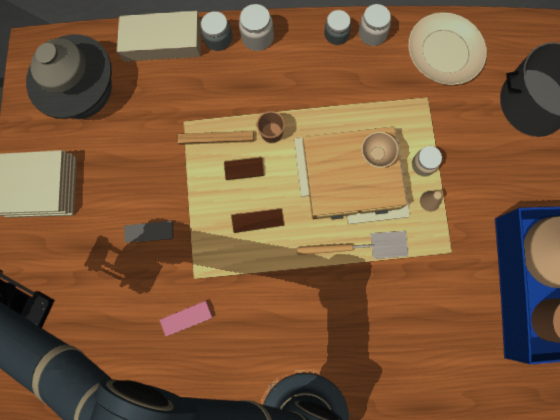

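View pics/side0.png

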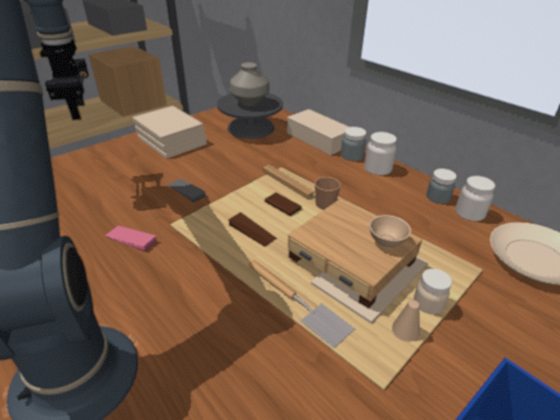

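View pics/wrist0.png

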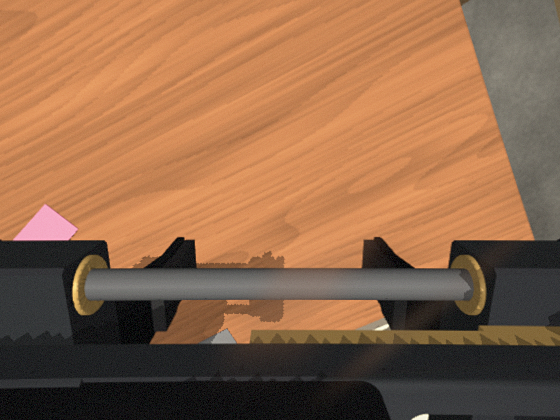

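Candidates in the top view: dark brown (257,219), dark brown (244,168), grey (148,232) and pink (186,317). The one at (257,219) fits the wedge: it is longer, in line with the missing corner, and brown. (244,168) would be the offcut. I'll confirm in enlarged crops.

Run:
```python
import cv2
i=cv2.imread("pics/top0.png")
cv2.imwrite("pics/c1.png",cv2.resize(i[145:245,215:345],None,fx=6,fy=6,interpolation=cv2.INTER_CUBIC)[:600,:780])
cv2.imwrite("pics/c2.png",cv2.resize(i[115:235,290:450],None,fx=5,fy=5,interpolation=cv2.INTER_CUBIC))
i=cv2.imread("pics/side0.png")
cv2.imwrite("pics/c3.png",cv2.resize(i[180:300,220:380],None,fx=5,fy=5,interpolation=cv2.INTER_CUBIC))
```

```text
(no output)
```

View pics/c1.png

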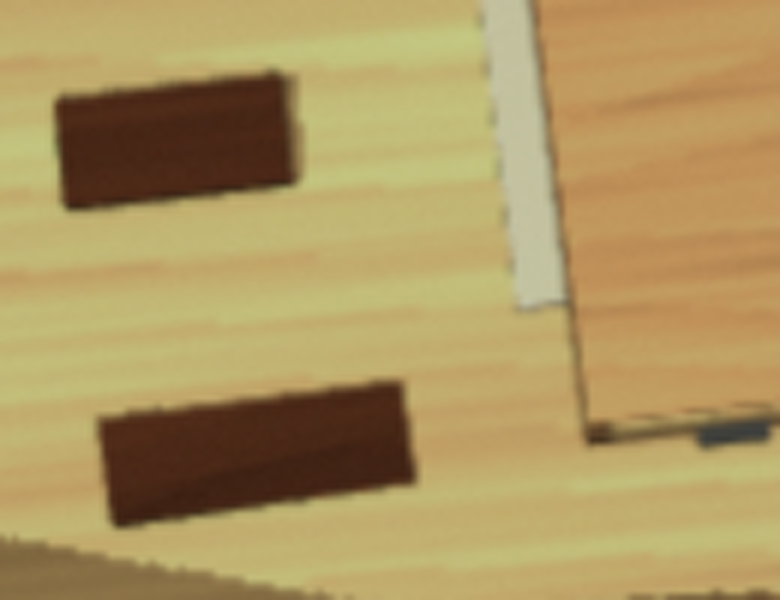

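View pics/c2.png

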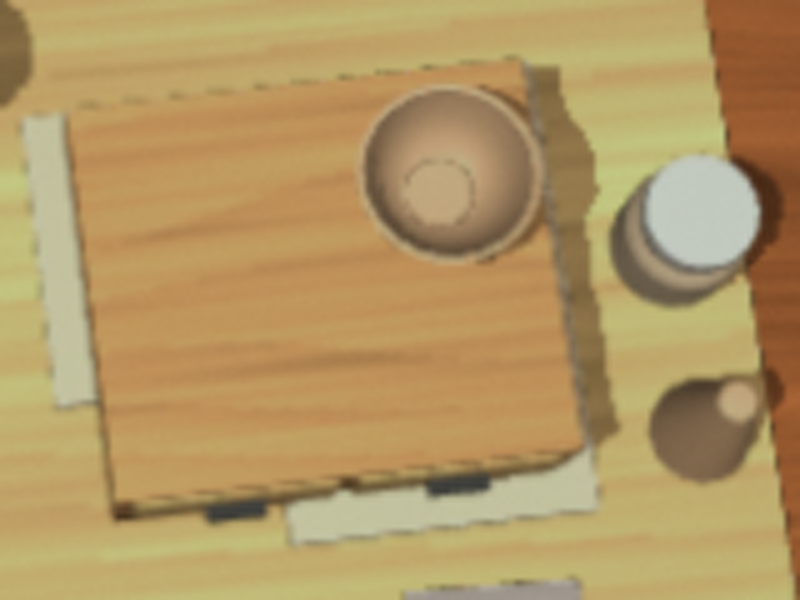

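View pics/c3.png

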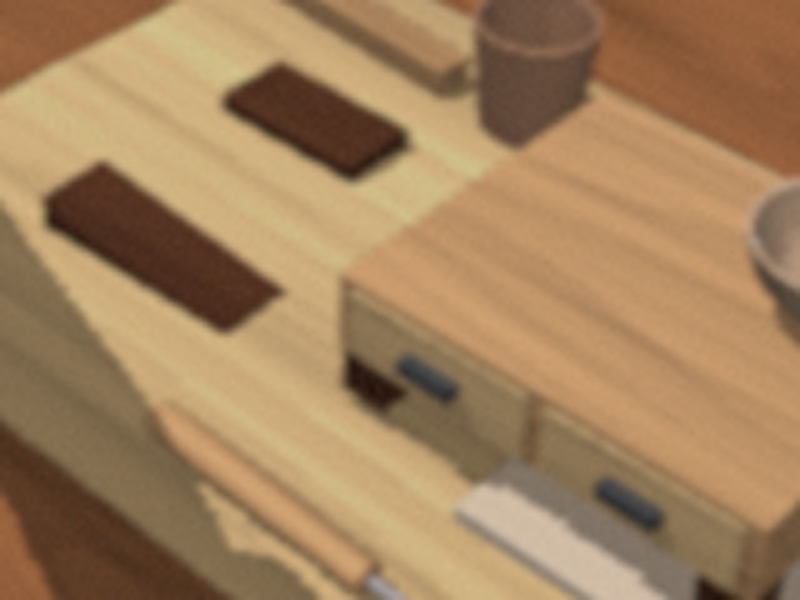

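The crop of the side view confirms it. The brown piece at side (253,230), top (257,219), tapers to a thin edge pointing at the hanging foot. The one at top (244,168) is uniformly thick, so it is the offcut. Next, positions.

```bash
cat > h.py <<'E'
import numpy as np,cv2
from rig import sense,capture,camera_model
def K(m):
    f=210/np.tan(np.radians(m["vertical_fov"])/2); return f
def unproj(m,uv,z):
    f=K(m);d=np.array([(uv[0]-m["cx"])/f,(uv[1]-m["cy"])/f]);p=d.copy()
    for _ in range(20): p=d/(1+m["k1"]*(p@p))
    R=np.array(m["R"]);C=-R.T@m["t"];r=R.T@np.array([p[0],p[1],1]);return C+r*(z-C[2])/r[2]
def proj(m,X):
    c=np.array(m["R"])@X+m["t"];p=c[:2]/c[2];p=p*(1+m["k1"]*(p@p));return p*K(m)+[m["cx"],m["cy"]]
E
python3 - <<'E'
from h import *
m=camera_model("top")
def c(p,f,o): return ((p[0]+.5)/f-.5+o[0],(p[1]+.5)/f-.5+o[1])
W=[unproj(m,c(p,6,(215,145)),z) for p,z in(((100,418),.028),((117,525),.028),((402,382),.01),((414,482),.01))]
T=[unproj(m,c(p,5,(290,115)),.088) for p in((68,113),(114,503),(522,60),(583,447))]
for n,L in(("W",W),("T",T)):
    for p in L:print(n,p.round(4))
print("wedge w",np.linalg.norm(W[0]-W[1]),np.linalg.norm(W[2]-W[3]),"len",np.linalg.norm((W[0]+W[1]-W[2]-W[3])/2))
d=(W[0]+W[1]-W[2]-W[3]);print("wedge y yaw",np.arctan2(d[1],d[0])-np.pi/2,"heel",(W[0]+W[1])/2,"tip",(W[2]+W[3])/2)
dx=T[0]-T[1]+T[2]-T[3];dy=T[0]-T[2]+T[1]-T[3]
print("chest",np.linalg.norm(dx)/2,np.linalg.norm(dy)/2,"yaws",np.arctan2(dx[1],dx[0]),np.arctan2(dy[1],dy[0])-np.pi/2)
c0=sum(T)/4;y=(np.arctan2(dx[1],dx[0])+np.arctan2(dy[1],dy[0])-np.pi/2)/2
R=np.array([[np.cos(y),-np.sin(y)],[np.sin(y),np.cos(y)]])
print("centre",c0,"yaw",y)
print("foot",c0[:2]+R@[-.085,.1],"press",c0[:2]+R@[-.08,.095],"foot+yside",c0[:2]+R@[-.085,.113])
for n,p in(("heel",(W[0]+W[1])/2),("tip",(W[2]+W[3])/2)): print(n,"in chest",R.T@(p[:2]-c0[:2]))
# reproject corners in side
ms=camera_model("side")
for p in W+T: print(proj(ms,p).round(1))
E
```

```text
W [0.5055 0.1722 0.028 ]
W [0.4599 0.1654 0.028 ]
W [0.5205 0.0451 0.01  ]
W [0.4773 0.041  0.01  ]
T [ 0.6833 -0.0145  0.088 ]
T [ 0.4875 -0.0305  0.088 ]
T [ 0.7049 -0.2415  0.088 ]
T [ 0.5084 -0.2585  0.088 ]
wedge w 0.04613293187549112 0.04334476725535284 len 0.12806745902688962
wedge y yaw 0.12794967021970383 heel [0.4827087  0.16881295 0.028     ] tip [0.498888   0.04305324 0.01      ]
chest 0.1968347331081089 0.22850663268858096 yaws 0.08405392963536382 0.09305966319411696
centre [ 0.59603632 -0.13624168  0.088     ] yaw 0.08855679641474035
foot [ 0.50252529 -0.04415104] press [ 0.5079479  -0.04868924] foot+yside [ 0.50137556 -0.03120198]
heel in chest [-0.08590417  0.31388206]
tip in chest [-0.0809106   0.18718424]
[240.8 211.2]
[228.4 219.2]
[276.3 237.3]
[264.3 245.5]
[340.  198.3]
[287.6 233.5]
[422.  238.5]
[373.4 285. ]
```

```bash
cat >> h.py <<'E'
from scipy.spatial.transform import Rotation as Ro
C0=np.array([0.59604,-0.13624]);YAW=0.0886
RC=np.array([[np.cos(YAW),-np.sin(YAW)],[np.sin(YAW),np.cos(YAW)]])
def go(xc,yc,z,yaw=np.pi/2+YAW):
    """print shift/turn units to reach chest-frame xy, world z"""
    s=sense();R=Ro.from_euler('xyz',s["ee_rot"]);t=np.r_[C0+RC@[xc,yc],z]
    T=Ro.from_euler('xyz',[np.pi,0,yaw])
    print("t",round(float(s["time"]),2),"units",(R.inv().apply(t-s["tool_pos"])/.15).round(3),((R.inv()*T).as_rotvec()/1.5).round(3))
    st()
def st():
    s=sense();p=s["tool_pos"];print("tool",p.round(4),"chestxy",(RC.T@(p[:2]-C0)).round(4),"rpy",s["ee_rot"].round(3),"F",s["force"].round(2),"Fc",(RC.T@s["force"][:2]).round(2),"gap",round(float(s["finger_gap"]),4),"t",round(float(s["time"]),2))
E
python3 -m crank '[[[-0.2,-0.16,0,0,0,0.08],[-0.4,-0.32,0,0,0,0.16],[-0.6,-0.48,0,0,0,0.24],[-0.8,-0.64,0,0,0,0.32],[-0.98,-0.8,0,0,0,0.4]]]' 0.8 20
python3 -c "from h import *;go(-.086,.359,.2)"
```

```text
time: 0.57
tool_pos: [0.3776, 0.431, 0.2413]
ee_rot: [-3.141, 0.0, 2.078]
force: [0.1, 0.3, -0.9]
finger_gap: 0.0618
t 0.57 units [-1.593 -0.115  0.276] [-0.     0.     0.279]
tool [0.3776 0.431  0.2413] chestxy [-0.1674  0.5843] rpy [-3.141  0.     2.078] F [ 0.06  0.26 -0.88] Fc [0.08 0.25] gap 0.0618 t 0.57
```

```bash
python3 -m crank '[[[-0.25,-0.02,0.05,0,0,0.06],[-0.5,-0.04,0.1,0,0,0.12],[-0.7,-0.06,0.15,0,0,0.18],[-0.9,-0.08,0.2,0,0,0.24],[-1,-0.1,0.25,0,0,0.279]]]'
python3 -c "from h import *;go(-.086,.359,.1)"
```

```text
time: 0.98
tool_pos: [0.4391, 0.2912, 0.2038]
ee_rot: [3.141, 0.001, 1.657]
force: [-0.6, -1.2, -0.2]
finger_gap: 0.0284
t 0.98 units [-0.536  0.217  0.693] [ 0.     0.001 -0.001]
tool [0.4391 0.2912 0.2038] chestxy [-0.1185  0.4396] rpy [3.141e+00 1.000e-03 1.657e+00] F [-0.57 -1.16 -0.22] Fc [-0.67 -1.11] gap 0.0284 t 0.98
```

```bash
python3 -m crank '[[[-0.15,0.07,0.2,0,0,0],[-0.35,0.15,0.4,0,0,0],[-0.5,0.2,0.6,0,0,0],[-0.52,0.215,0.69,0,0,0],[-0.52,0.215,0.69,0,0,0]]]'
python3 - <<'E'
from h import *
go(-.086,.359,.031)
cv2.imwrite("pics/t1.png",capture("top"));cv2.imwrite("pics/s1.png",capture("side"))
a=cv2.imread("pics/t1.png")[140:260,200:360];b=cv2.imread("pics/s1.png")[150:300,200:400]
cv2.imwrite("pics/t1c.png",cv2.resize(a,None,fx=5,fy=5));cv2.imwrite("pics/s1c.png",cv2.resize(b,None,fx=4,fy=4))
E
```

```text
time: 1.4
tool_pos: [0.4753, 0.2182, 0.0971]
ee_rot: [-3.135, 0.004, 1.663]
force: [-0.9, 0.2, -0.6]
finger_gap: 0.0175
t 1.4 units [-0.03   0.022  0.441] [-0.004  0.002  0.002]
tool [0.4753 0.2182 0.0971] chestxy [-0.0889  0.3637] rpy [-3.135  0.004  1.663] F [-0.92  0.24 -0.57] Fc [-0.89  0.32] gap 0.0175 t 1.4
```

View pics/t1c.png

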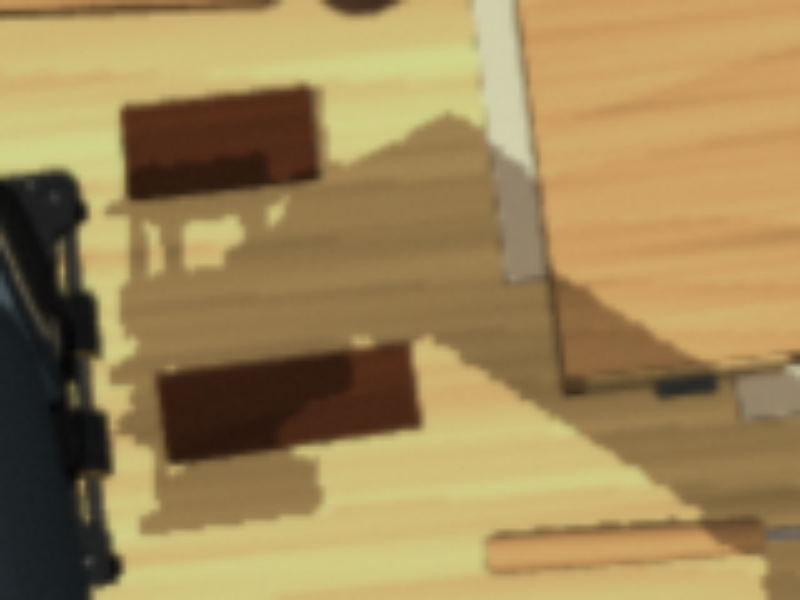

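View pics/s1c.png

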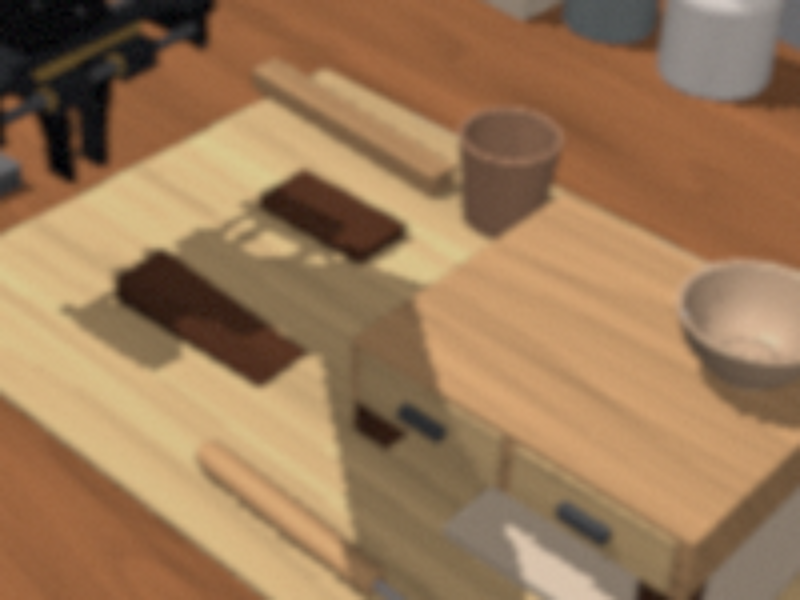

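The fingers (side crop, about (75,150)) stand clear behind the heel (130,270). The offcut and cup are well clear. Lowering.

```bash
python3 -m crank '[[[0,0.01,0.15,0,0,0],[0,0.02,0.3,0,0,0],[0,0.02,0.4,0,0,0],[0,0.02,0.43,0,0,0],[0,0.02,0.43,0,0,0]]]'
python3 - <<'E'
from h import *
go(-.086,.335,.031)
cv2.imwrite("pics/s2.png",capture("side"))
b=cv2.imread("pics/s2.png")[150:300,200:400]
cv2.imwrite("pics/s2c.png",cv2.resize(b,None,fx=4,fy=4))
E
```

```text
time: 1.92
tool_pos: [0.4796, 0.2227, 0.0362]
ee_rot: [-3.141, -0.001, 1.669]
force: [-0.3, -0.7, 0.5]
finger_gap: 0.0174
t 1.92 units [-0.219 -0.014  0.035] [-0.    -0.001  0.006]
tool [0.4796 0.2227 0.0362] chestxy [-0.0843  0.3678] rpy [-3.141e+00 -1.000e-03  1.669e+00] F [-0.3  -0.69  0.46] Fc [-0.36 -0.66] gap 0.0174 t 1.92
```

View pics/s2c.png

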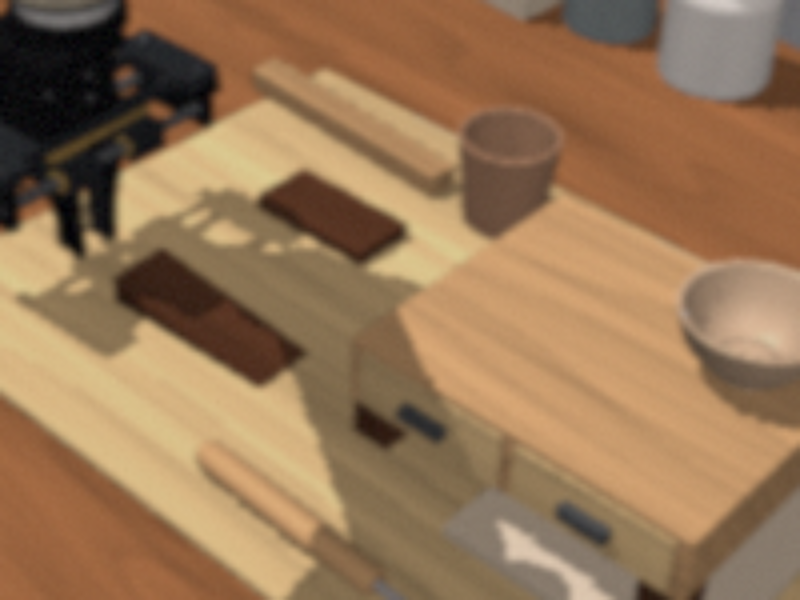

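```bash
python3 -m crank '[[[-0.08,0,0.01,0,0,0],[-0.17,0,0.02,0,0,0],[-0.26,0,0.02,0,0,0],[-0.35,0,0.02,0,0,0],[-0.42,0,0.02,0,0,0]]]'
python3 -c "from h import *;go(-.086,.240,.033)"
python3 -m crank '[[[-0.08,0,0,0,0,0],[-0.16,0,0,0,0,0],[-0.23,0,0,0,0,0],[-0.3,0,0,0,0,0],[-0.34,0,0,0,0,0]]]'
python3 - <<'E'
from h import *
go(-.086,.240,.033)
cv2.imwrite("pics/s3.png",capture("side"));cv2.imwrite("pics/t3.png",capture("top"))
b=cv2.imread("pics/s3.png")[150:300,200:400]
cv2.imwrite("pics/s3c.png",cv2.resize(b,None,fx=4,fy=4))
a=cv2.imread("pics/t3.png")[140:260,200:360];cv2.imwrite("pics/t3c.png",cv2.resize(a,None,fx=5,fy=5))
E
```

```text
time: 2.38
tool_pos: [0.4866, 0.1564, 0.034]
ee_rot: [3.14, -0.0, 1.665]
force: [0.1, -0.3, 0.2]
finger_gap: 0.0175
t 2.38 units [-0.408 -0.022  0.007] [ 0.001 -0.     0.004]
tool [0.4866 0.1564 0.034 ] chestxy [-0.0831  0.3012] rpy [ 3.14  -0.     1.665] F [ 0.15 -0.28  0.18] Fc [ 0.12 -0.29] gap 0.0175 t 2.38
time: 2.8
tool_pos: [0.491, 0.1058, 0.0331]
ee_rot: [3.142, 0.0, 1.665]
force: [-0.9, -0.7, 0.6]
finger_gap: 0.0178
t 2.8 units [-0.069 -0.019  0.001] [0.    0.    0.004]
tool [0.491  0.1058 0.0331] chestxy [-0.0833  0.2504] rpy [3.142 0.    1.665] F [-0.91 -0.68  0.56] Fc [-0.96 -0.59] gap 0.0178 t 2.8
```

View pics/s3c.png

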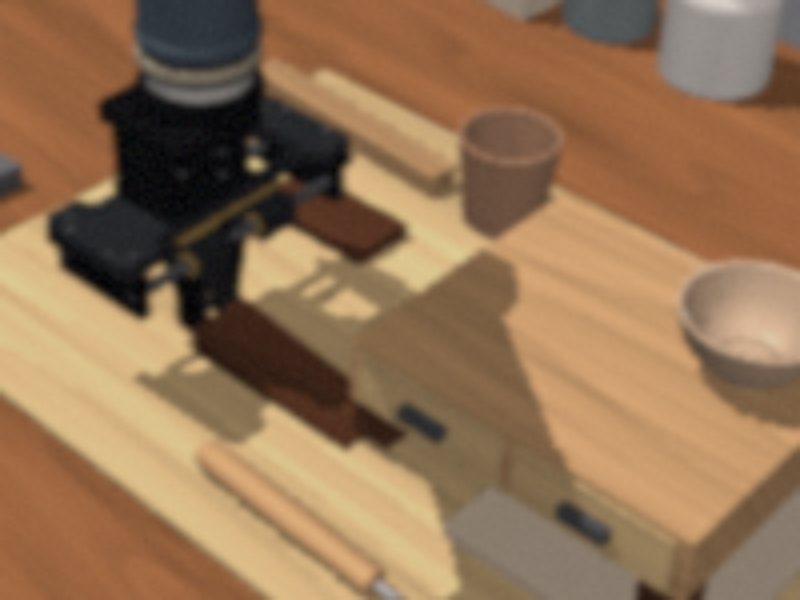

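View pics/t3c.png

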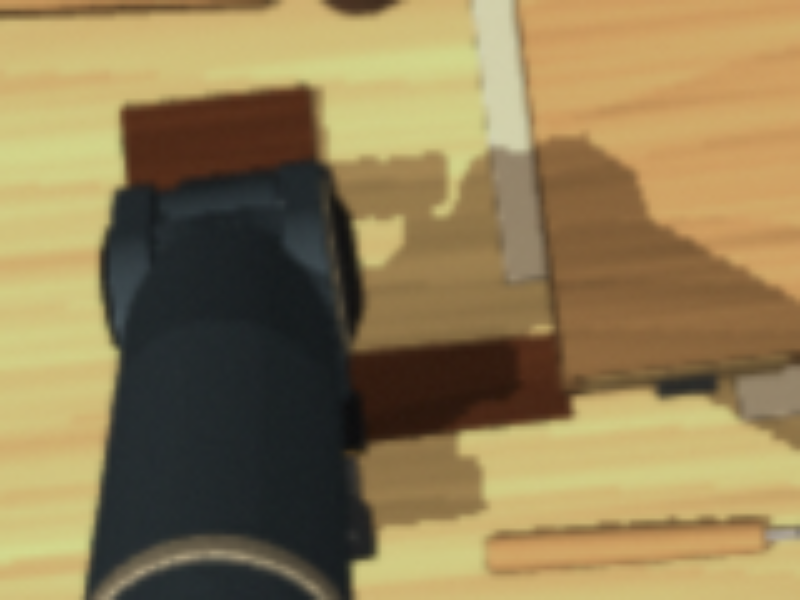

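Run:
```python
from h import *
m=camera_model("top")
def c(p,f=5,o=(200,140)): return ((p[0]+.5)/f-.5+o[0],(p[1]+.5)/f-.5+o[1])
for p,z in(((572,415),.010),((368,438),.02),((355,352),.021),((545,336),.011)): print((RC.T@(unproj(m,c(p),z)[:2]-C0)).round(4))
```

```text
[-0.1057  0.1096]
[-0.1068  0.2137]
[-0.0624  0.2154]
[-0.0637  0.1184]
```

Wedge centre x is about −0.0845 in the chest frame (foot −0.085) and it is square. The tip is just under the foot's edge. Now small steps while watching the reaction.

```bash
python3 -m crank '[[[-0.04,0,0,0,0,0],[-0.07,0,0,0,0,0],[-0.1,0,0,0,0,0],[-0.11,0,0,0,0,0],[-0.11,0,0,0,0,0]]]' >/dev/null
python3 -c "from h import *;st()"
python3 -m crank '[[[-0.01,0,0,0,0,0],[-0.02,0,0,0,0,0],[-0.03,0,0,0,0,0],[-0.03,0,0,0,0,0],[-0.03,0,0,0,0,0]]]'>/dev/null
python3 -c "from h import *;st()"
```

```text
tool [0.4924 0.0906 0.033 ] chestxy [-0.0832  0.2352] rpy [-3.142  0.     1.666] F [-0.2   0.16 -0.24] Fc [-0.18  0.17] gap 0.0177 t 3.32
tool [0.4928 0.0866 0.033 ] chestxy [-0.0831  0.2311] rpy [ 3.142 -0.     1.666] F [ 0.4  -0.52  0.29] Fc [ 0.35 -0.55] gap 0.0171 t 3.73
```

```bash
python3 -m crank '[[[-0.01,0,0,0,0,0],[-0.02,0,0,0,0,0],[-0.02,0,0,0,0,0],[-0.02,0,0,0,0,0],[-0.02,0,0,0,0,0]]]' >/dev/null
python3 -c "from h import *;st()"
python3 -m crank '[[[-0.01,0,0,0,0,0],[-0.02,0,0,0,0,0],[-0.02,0,0,0,0,0],[-0.02,0,0,0,0,0],[-0.02,0,0,0,0,0]]]'>/dev/null
python3 -c "from h import *;st()"
```

```text
tool [0.4931 0.0836 0.033 ] chestxy [-0.0831  0.2281] rpy [-3.142 -0.     1.666] F [ 0.2  -0.08  0.36] Fc [ 0.2  -0.09] gap 0.0169 t 4.15
tool [0.4934 0.0806 0.033 ] chestxy [-0.0831  0.2251] rpy [ 3.142 -0.     1.666] F [-0.62 -0.92 -0.35] Fc [-0.7  -0.87] gap 0.0177 t 4.57
```

```bash
for k in 1 ; do :; done
python3 -m crank '[[[-0.01,0,0,0,0,0],[-0.02,0,0,0,0,0],[-0.03,0,0,0,0,0],[-0.03,0,0,0,0,0],[-0.03,0,0,0,0,0]]]' >/dev/null
python3 -c "from h import *;st()"
python3 -m crank '[[[-0.01,0,0,0,0,0],[-0.02,0,0,0,0,0],[-0.02,0,0,0,0,0],[-0.02,0,0,0,0,0],[-0.02,0,0,0,0,0]]]'>/dev/null
python3 -c "from h import *;st()"
```

```text
tool [0.4938 0.076  0.033 ] chestxy [-0.083   0.2204] rpy [3.142 0.    1.666] F [-0.05 -0.61  0.49] Fc [-0.1  -0.61] gap 0.0172 t 4.98
tool [0.4941 0.0732 0.033 ] chestxy [-0.083   0.2176] rpy [ 3.142 -0.     1.666] F [-0.14 -0.64  0.3 ] Fc [-0.2  -0.62] gap 0.0178 t 5.4
```

```bash
python3 -m crank '[[[-0.01,0,0,0,0,0],[-0.02,0,0,0,0,0],[-0.02,0,0,0,0,0],[-0.02,0,0,0,0,0],[-0.02,0,0,0,0,0]]]' >/dev/null
python3 -c "from h import *;st()"
python3 -m crank '[[[-0.01,0,0,0,0,0],[-0.02,0,0,0,0,0],[-0.02,0,0,0,0,0],[-0.02,0,0,0,0,0],[-0.02,0,0,0,0,0]]]'>/dev/null
python3 -c "from h import *;st()"
```

```text
tool [0.4944 0.0701 0.033 ] chestxy [-0.083   0.2146] rpy [ 3.142 -0.     1.666] F [ 0.05 -0.2   0.41] Fc [ 0.04 -0.2 ] gap 0.0172 t 5.82
tool [0.4947 0.0672 0.033 ] chestxy [-0.083   0.2116] rpy [ 3.142 -0.     1.666] F [ 0.16 -1.1  -0.46] Fc [ 0.06 -1.11] gap 0.0173 t 6.23
```

```bash
python3 -m crank '[[[-0.01,0,0,0,0,0],[-0.02,0,0,0,0,0],[-0.02,0,0,0,0,0],[-0.02,0,0,0,0,0],[-0.02,0,0,0,0,0]]]' >/dev/null
python3 -c "from h import *;st()"
python3 -m crank '[[[-0.01,0,0,0,0,0],[-0.02,0,0,0,0,0],[-0.02,0,0,0,0,0],[-0.02,0,0,0,0,0],[-0.02,0,0,0,0,0]]]'>/dev/null
python3 - <<'E'
from h import *
st()
cv2.imwrite("pics/s4.png",capture("side"));cv2.imwrite("pics/t4.png",capture("top"))
b=cv2.imread("pics/s4.png")[190:290,230:360]
cv2.imwrite("pics/s4c.png",cv2.resize(b,None,fx=6,fy=6))
a=cv2.imread("pics/t4.png")[180:250,250:350];cv2.imwrite("pics/t4c.png",cv2.resize(a,None,fx=7,fy=7))
E
```

```text
tool [0.4949 0.0642 0.033 ] chestxy [-0.083   0.2086] rpy [ 3.142 -0.     1.666] F [ 0.1   0.02 -0.69] Fc [0.1  0.01] gap 0.0173 t 6.65
tool [0.4952 0.0613 0.033 ] chestxy [-0.083   0.2056] rpy [-3.142 -0.     1.666] F [-0.27  0.89 -1.04] Fc [-0.19  0.91] gap 0.0175 t 7.07
```

View pics/s4c.png

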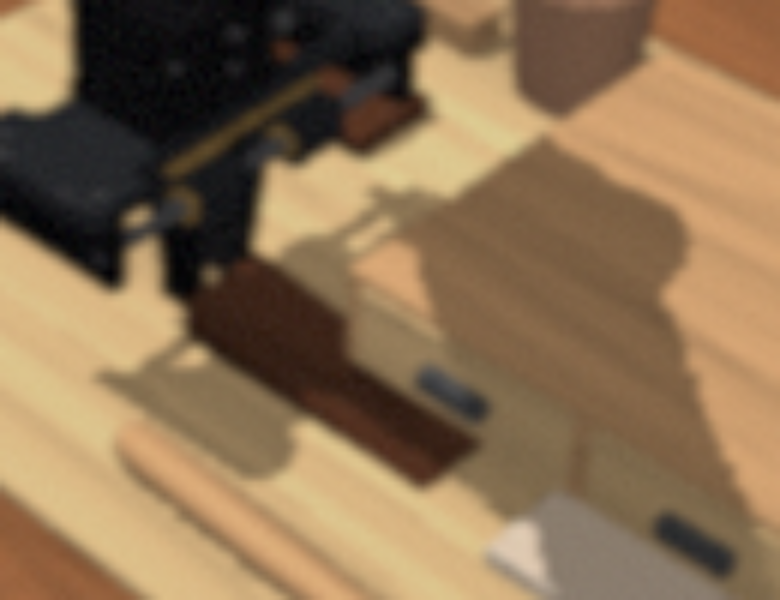

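View pics/t4c.png

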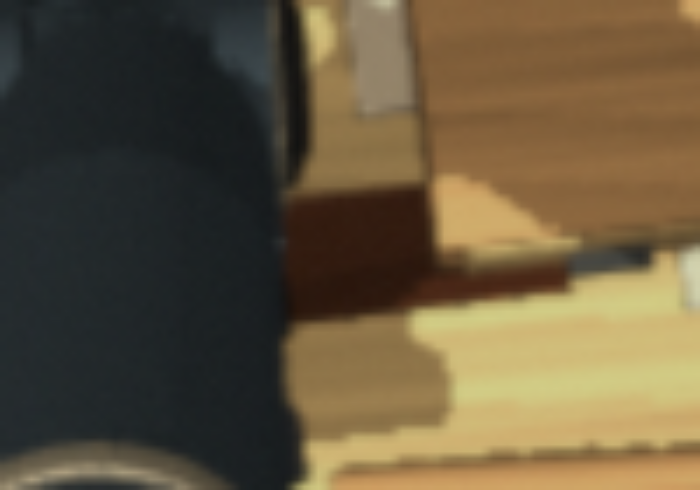

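The wedge passes under the foot squarely. Its tip (side crop about (450,465)) is already beyond the foot. The force is just starting to change, so I'll use finer steps.

```bash
python3 -m crank '[[[-0.007,0,0,0,0,0],[-0.013,0,0,0,0,0],[-0.013,0,0,0,0,0],[-0.013,0,0,0,0,0],[-0.013,0,0,0,0,0]]]' >/dev/null
python3 -c "from h import *;st()"
python3 -m crank '[[[-0.007,0,0,0,0,0],[-0.013,0,0,0,0,0],[-0.013,0,0,0,0,0],[-0.013,0,0,0,0,0],[-0.013,0,0,0,0,0]]]' >/dev/null
python3 -c "from h import *;st()"
```

```text
tool [0.4953 0.0607 0.033 ] chestxy [-0.083   0.2051] rpy [-3.141e+00 -2.000e-03  1.667e+00] F [-0.74  4.75 -0.04] Fc [-0.32  4.8 ] gap 0.0173 t 7.58
tool [0.4953 0.0595 0.0331] chestxy [-0.083   0.2039] rpy [-3.141e+00 -2.000e-03  1.668e+00] F [-1.68  6.78  0.29] Fc [-1.07  6.9 ] gap 0.0175 t 8.0
```

```bash
python3 -m crank '[[[-0.007,0,0,0,0,0],[-0.013,0,0,0,0,0],[-0.013,0,0,0,0,0],[-0.013,0,0,0,0,0],[-0.013,0,0,0,0,0]]]' >/dev/null
python3 -c "from h import *;st()"
```

```text
tool [0.4953 0.0578 0.033 ] chestxy [-0.0832  0.2022] rpy [-3.141e+00 -3.000e-03  1.668e+00] F [-1.49  6.25 -0.16] Fc [-0.93  6.36] gap 0.0174 t 8.42
```

Contact came at about tool y .2055, with the push rising to 5–7 N. Since then the wedge has advanced about 3 mm, roughly 0.5 mm of lift. Back off, rise, and test by pressing.

```bash
python3 -m crank '[[[0.1,0,0,0,0,0],[0.2,0,-0.1,0,0,0],[0.2,0,-0.35,0,0,0],[0.2,0,-0.6,0,0,0],[0.2,0,-0.8,0,0,0]]]'  >/dev/null
python3 - <<'E'
from h import *
go(-.08,.095,.150)
cv2.imwrite("pics/s5.png",capture("side"));cv2.imwrite("pics/t5.png",capture("top"))
b=cv2.imread("pics/s5.png")[190:310,230:430]
cv2.imwrite("pics/s5c.png",cv2.resize(b,None,fx=4,fy=4))
a=cv2.imread("pics/t5.png")[115:235,290:450];cv2.imwrite("pics/t5c.png",cv2.resize(a,None,fx=5,fy=5,interpolation=cv2.INTER_CUBIC))
E
```

```text
t 8.83 units [-0.893  0.013  0.035] [0.001 0.001 0.004]
tool [0.4933 0.0845 0.1551] chestxy [-0.0828  0.229 ] rpy [3.140e+00 1.000e-03 1.666e+00] F [1.27 0.6  0.01] Fc [1.32 0.49] gap 0.0175 t 8.83
```

View pics/s5c.png

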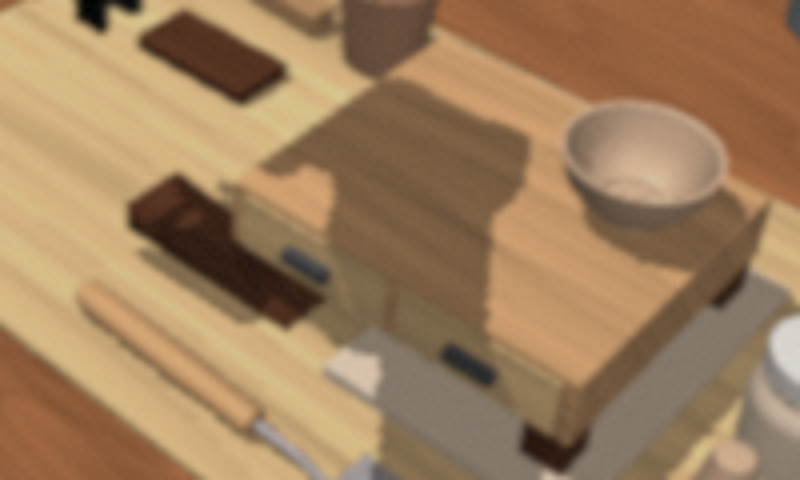

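View pics/t5c.png

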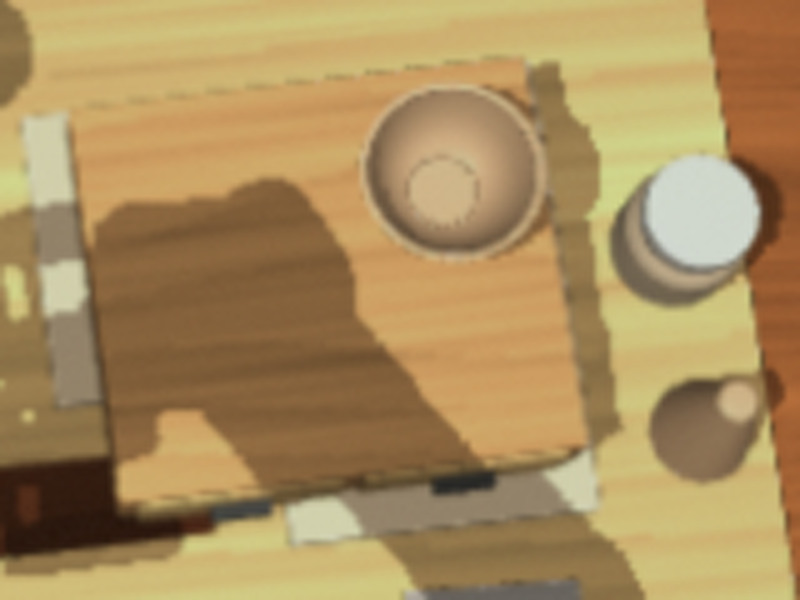

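The chest moved only about 1 px (2 mm), the bowl is in place, and the wedge is squarely under the foot. Moving above the press spot.

```bash
python3 -m crank '[[[-0.15,0,0,0,0,0],[-0.4,0.01,0,0,0,0],[-0.65,0.01,0,0,0,0],[-0.85,0.01,0.05,0,0,0],[-0.9,0.01,0.1,0,0,0]]]'  >/dev/null
python3 -c "from h import *;go(-.08,.093,.115)"
python3 -m crank '[[[0,0,0.03,0,0,0],[0,0,0.06,0,0,0],[0,0,0.09,0,0,0],[0,0,0.11,0,0,0],[0,0,0.11,0,0,0]]]'  >/dev/null
python3 -c "from h import *;go(-.08,.093,.108)"
```

```text
t 9.35 units [0.034 0.01  0.152] [ 0.     0.002 -0.001]
tool [ 0.507  -0.0558  0.1378] chestxy [-0.0815  0.088 ] rpy [3.141 0.004 1.658] F [ 0.54 -1.06  0.39] Fc [ 0.45 -1.11] gap 0.0177 t 9.35
t 9.77 units [-0.023  0.007  0.085] [-0.001 -0.     0.006]
tool [ 0.5068 -0.0474  0.1207] chestxy [-0.081   0.0964] rpy [-3.140e+00 -1.000e-03  1.669e+00] F [-0.49 -0.27  0.2 ] Fc [-0.51 -0.22] gap 0.0173 t 9.77
```

```bash
python3 -m crank '[[[-0.01,0,0.03,0,0,0],[-0.02,0,0.05,0,0,0],[-0.02,0,0.06,0,0,0],[-0.02,0,0.065,0,0,0],[-0.02,0,0.065,0,0,0]]]'  >/dev/null
python3 -c "from h import *;st()"
python3 -m crank '[[[0,0,0.007,0,0,0],[0,0,0.013,0,0,0],[0,0,0.013,0,0,0],[0,0,0.013,0,0,0],[0,0,0.013,0,0,0]]]'  >/dev/null
python3 -c "from h import *;st()"
```

```text
tool [ 0.5075 -0.0519  0.1116] chestxy [-0.0807  0.0918] rpy [-3.141 -0.     1.666] F [-0.4   0.41  0.9 ] Fc [-0.36  0.44] gap 0.0173 t 10.18
tool [ 0.5076 -0.0519  0.1099] chestxy [-0.0806  0.0918] rpy [ 3.141 -0.     1.666] F [0.2  0.47 0.58] Fc [0.24 0.45] gap 0.0176 t 10.6
```

```bash
python3 -m crank '[[[0,0,0.004,0,0,0],[0,0,0.008,0,0,0],[0,0,0.008,0,0,0],[0,0,0.008,0,0,0],[0,0,0.008,0,0,0]]]'  >/dev/null
python3 -c "from h import *;st()"
```

```text
tool [ 0.5076 -0.0519  0.1086] chestxy [-0.0807  0.0918] rpy [-3.142 -0.     1.666] F [-0.28 -0.67  0.22] Fc [-0.34 -0.64] gap 0.0173 t 11.02
```

```bash
python3 -m crank '[[[0,0,0.004,0,0,0],[0,0,0.007,0,0,0],[0,0,0.007,0,0,0],[0,0,0.007,0,0,0],[0,0,0.007,0,0,0]]]'  >/dev/null
python3 -c "from h import *;st()"
python3 -m crank '[[[0,0,0.004,0,0,0],[0,0,0.007,0,0,0],[0,0,0.007,0,0,0],[0,0,0.007,0,0,0],[0,0,0.007,0,0,0]]]'  >/dev/null
python3 -c "from h import *;st()"
```

```text
tool [ 0.5077 -0.0519  0.1079] chestxy [-0.0806  0.0918] rpy [ 3.141 -0.     1.666] F [-0.9   1.22  5.54] Fc [-0.79  1.3 ] gap 0.0175 t 11.43
tool [ 0.5077 -0.0519  0.1078] chestxy [-0.0806  0.0918] rpy [ 3.141e+00 -1.000e-03  1.666e+00] F [-3.83 -0.06 13.7 ] Fc [-3.82  0.28] gap 0.0176 t 11.85
```

Firm: 8 N more only moved the tip 0.1 mm, so no rocking. Hold and check steadiness and picture.

```bash
python3 -m crank '[[[0,0,-0.001,0,0,0],[0,0,-0.001,0,0,0],[0,0,-0.001,0,0,0],[0,0,-0.001,0,0,0],[0,0,-0.001,0,0,0]]]'  >/dev/null
python3 -c "from h import *;st()"
python3 -m crank '[[[0,0,0,0,0,0],[0,0,0,0,0,0],[0,0,0,0,0,0],[0,0,0,0,0,0],[0,0,0,0,0,0]]]'  >/dev/null
python3 - <<'E'
from h import *
st()
cv2.imwrite("pics/s6.png",capture("side"));cv2.imwrite("pics/t6.png",capture("top"))
b=cv2.imread("pics/s6.png")[160:310,230:430]
cv2.imwrite("pics/s6c.png",cv2.resize(b,None,fx=4,fy=4))
a=cv2.imread("pics/t6.png")[115:235,250:410];cv2.imwrite("pics/t6c.png",cv2.resize(a,None,fx=5,fy=5,interpolation=cv2.INTER_CUBIC))
E
```

```text
tool [ 0.5077 -0.0519  0.1078] chestxy [-0.0806  0.0918] rpy [ 3.141e+00 -1.000e-03  1.666e+00] F [-3.    0.56 13.03] Fc [-2.94  0.83] gap 0.0175 t 12.27
tool [ 0.5077 -0.0519  0.1078] chestxy [-0.0806  0.0918] rpy [ 3.141e+00 -1.000e-03  1.666e+00] F [-4.66  0.63 12.85] Fc [-4.58  1.04] gap 0.0174 t 12.68
```

View pics/s6c.png

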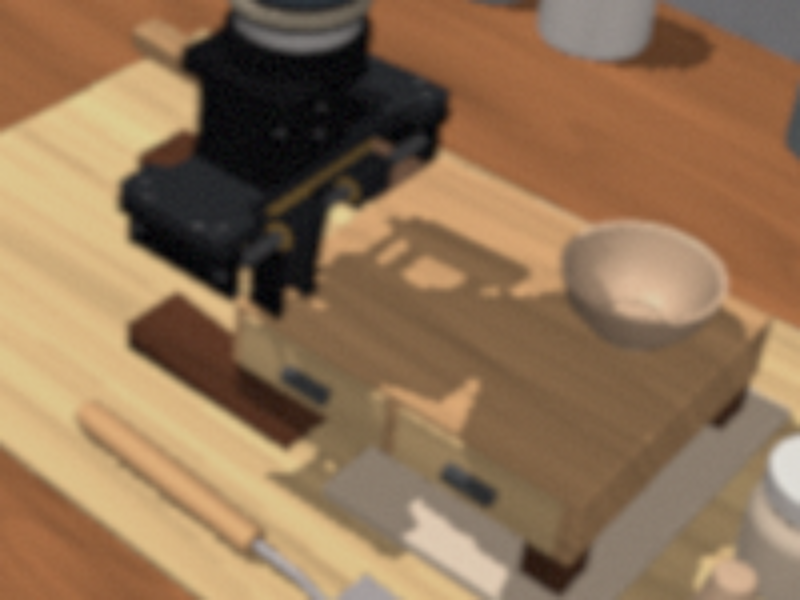

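View pics/t6c.png

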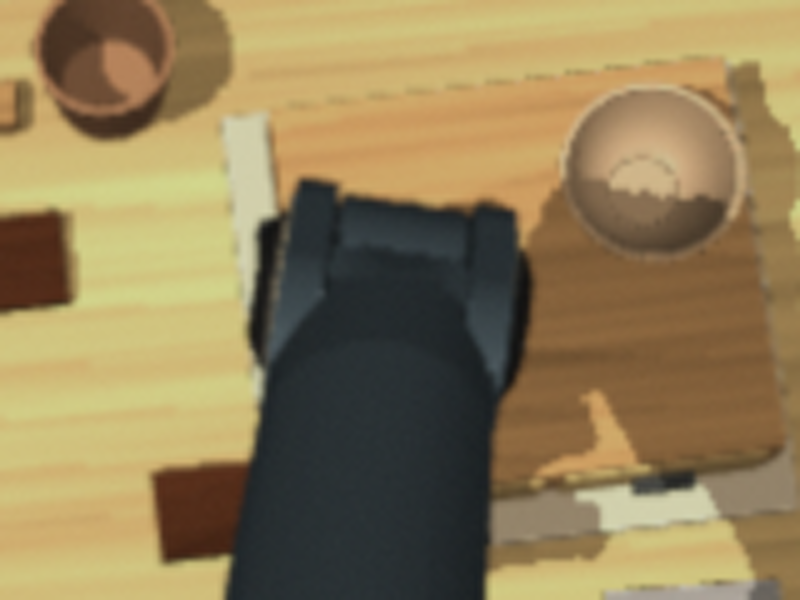

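Run:
```python
from h import *
m=camera_model("top")
def c(p,f=5,o=(250,115)): return ((p[0]+.5)/f-.5+o[0],(p[1]+.5)/f-.5+o[1])
for p in((153,472),(164,561)): print((RC.T@(unproj(m,c(p),.028)[:2]-C0)).round(4))
for p,z in(((724,58),.088),((783,447),.088),((270,113),.088)): print("chest",(RC.T@(unproj(m,c(p),z)[:2]-C0)).round(4))
st()
```

```text
[-0.064   0.1908]
[-0.1096  0.1904]
chest [ 0.1    -0.1156]
chest [-0.0981 -0.1141]
chest [0.0976 0.1126]
tool [ 0.5077 -0.0519  0.1078] chestxy [-0.0806  0.0918] rpy [ 3.141e+00 -1.000e-03  1.666e+00] F [-3.56 -0.54 12.72] Fc [-3.6  -0.22] gap 0.0175 t 12.78
```

Everything is consistent: the wedge is centred within 2 mm, its heel is square, the chest moved about 1–2 mm, and the push is a steady 12.7 N. Handing in.

```bash
python3 -c "
from rig import order
print(order.hand_in())"
```

```text
the job is handed in; nothing more can be done
None
```

I pushed the brown wedge, thin edge first, under the hanging foot until the push rose to 5–7 N, then about 3 mm further. That is roughly 0.5 mm of lift, or about 0.004 rad of tilt, which I calculated rather than measured. I then pressed on the chest's top above the foot and handed in with the press held, at 12.8 s on the robot's clock.

- **Rocking:** 8 N more push moved the fingertips only about 0.1 mm, so the chest no longer rocks.
- **Push:** it was steady at about 13 N down when I handed in, a little above the 10 N asked. There was also 3–5 N sideways, which I left because nothing moved. The fingers were about 3 mm from the press spot.
- **Wedge:** the top view shows it square to the chest and about 2 mm off centre under the foot.
- **Chest and the rest:** the chest shifted about 1–2 mm. The bowl looked unmoved in the last pictures, and so did the other things wherever the arm did not hide them.

No check failed. The force between the wedge and the chest could not be measured directly. I infer the foot bears on the wedge because 13 N is well above the 4–8 N that would rock the chest.

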